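# Put the infrared eye housing away in the empty bay and shut the parts box

### The job

Lift the blue infrared eye housing off its sloping rest and set it down flat, lens side up, in whichever bay of the wooden parts box is empty: lower it right to the bay floor before letting go, do not drop it. Then close the lid fully without slamming it. The housing is thin plastic, so grip it lightly, and leave the parts already in the box and everything else on the counter where they are.

Things in the scene. Friction and masses are not known exactly. Their poses are not given: they have to be found in the camera images.
- housing: Blue plastic infrared eye housing, block 42 mm (x) by 110 mm long (y) by 34 mm high (z), about 0.12 kg, dark lens window on top. Origin: centre of underside; z out of the lens side. At the start it lies on the rest: y level, x up the slope, z leaning 35 deg to the robot. It cracks above 110 N between fingers and housing (sum over both fingers): grip with 20 to 35 N.
- rest: Green sloping rest, fixed, 140 x 150 mm; origin: centre of underside. Slope rises along +x at 35 deg, z = 12 mm at x = -62 to 98 mm at x = 61. The housing lies across it on two 8 mm pins (20 mm high, y = +-44 mm), the middle left open for a finger. 52 mm above the housing a fence square to the slope, 50 mm high, leans over it, in the way of an upright gripper.
- box: Dark teak parts box, fixed, 155 mm (x) by 300 mm (y) by 52 mm high; walls, floor and dividers 8 mm thick. Origin: centre of its underside; its +x side carries the lid's hinge, its -x side faces the robot. Two dividers (tops 45 mm above the counter) part it into three bays side by side along y, each 139 mm (x) by 89 mm (y) inside.
- bay_left (a point): Centre of the floor of the +y bay (8 mm above the counter); axes as the box.
- bay_middle (a point): Centre of the floor of the middle bay; axes as the box.
- bay_right (a point): Centre of the floor of the -y bay; axes as the box.
- lid (a joint): Hinge angle of the planked wooden lid, rad: 0 = fully shut, 1.65 to 1.85 at the start (standing open, just past upright), stop at 1.9. Lid 155 mm from hinge to front edge, 300 mm wide, 9 mm thick, 0.25 kg. The stiff hinge keeps it where it is left; pushing it at the front edge takes about 4 N.
- lid_hinge (a point): Middle of the lid's hinge line on the box's rear (+x) top edge, 52.5 mm above the counter; it lies on the underside of the lid. The hinge line runs along the box's y. Its axes turn with the lid: x from the front edge to the hinge, z out of the lid's top face.
- lid_handle (a point): Grip point of the lid's small brass knob, on the lid's top face 125 mm from the hinge and midway along the lid, 35 mm above the face. With the lid open the knob points away from the robot.
- knob: Chrome tuning knob lying in one of the bays: 60 mm diameter, 32 mm high. Origin: centre of its underside.
- clamp: Brass tube clamp lying in another bay: 84 x 26 x 38 mm high, a square arch on a flat foot. Origin: centre of its underside. The bay that holds neither knob nor clamp is the empty one (only a thin flat felt liner on its floor).
- spacer_a: White nylon spacer, upright tube 38 mm diameter, 60 mm high; a bystander. Origin: centre of its underside.
- spacer_b: White nylon spacer, the same; a bystander.
- screwdriver: Screwdriver 190 mm long lying on the counter; a bystander. Origin: under its middle.
- tin: Yellow tin, 56 mm diameter, 50 mm high; a bystander. Origin: centre of its underside.
- heatsink: Finned aluminium heat sink 70 x 50 x 30 mm; a bystander. Origin: centre of its underside.
There are look-alikes about, which are no part of the job. What is shaped like the knob but purple is not meant.

How it is judged:
By the outcome, as a careful person would: the job done as asked, in the order asked, and still so for the second after the job is handed in, with the robot touching nothing.
It also fails if it takes over 64 s, if anything falls off the work surface, if the arm or the gripper's body presses on something with over 40 N, if the wrist force passes 120 N, or if a joint passes its speed limit or range.

### The arm

A 6-joint arm with a two-finger parallel gripper is mounted at the origin on the work surface. World frame = base frame: x ahead of the robot, y to its left, z up, the work surface at z = 0. Lengths are in m, angles in rad, forces in N, time in s.
With the tool pointing down it reaches from about 0.325 to 0.75 m from the base axis. Payload 7.6 kg.
Tool frame: the origin (TCP) lies midway between the tips of the shut fingers; the grasp point (between the pads) lies 19 mm behind it; z points along the fingers, y is the line along which they close (so a half turn about z gives the same grasp; the last joint's range is limited). The gripper opens to 85 mm and grips with 20 to 120 N. Pads are 22 mm wide; open, the fingers measure 114 mm over their backs; the gripper's body (76 mm by 85 mm) begins 54 mm behind the grasp point. The pads swing forward as they close: fully open they stand 13 mm farther back than shut.
Start: joints at [1.185, 0.052, 1.401, -0, 1.689, -0.07], TCP at [0.163, 0.499, 0.231] pointing down, gripper open.
Joint ranges: [-2.9, 2.9], [-0.91, 2.17], [0.12, 2.37], [-1.06, 4.2], [0.26, 2.73], [-2.93, 2.93]. Speed limits (rad/s): [2.57, 2.57, 3.01, 3.14, 3.14, 3.14].

### API

Orientations are given as a unit quaternion [w, x, y, z].
In Python, from bench import manip gives the robot as it stands. Calls block until the motion is done:
- manip.movep(position, orientation): joint-space move of the TCP to a pose.
- manip.move_straight(position, attitude=None, speed=0.15): straight line of the TCP; attitude=None keeps the orientation; speed is the mean speed in m/s.
- manip.move_j(angles): joint-space move.
- manip.gripper_open() and manip.gripper_close(squeeze=None): open the fingers fully, or close them until they stop; squeeze is the grip in N (None keeps the last).
- manip.sleep(seconds).
- manip.ik(position, orientation): joint angles nearest the present ones, or None.
- manip.camera(name): name is "scene" or "side" or "wrist"; returns the picture (480x640x3 uint8, red, green, blue); there is no depth.
- manip.camera_info(name): a dict with "fx", "fy", "cx", "cy" (pixels), "cam_to_world" (4x4, takes a point from camera to world coordinates); the wrist camera has in their place "mount" (4x4, takes a point from camera to tool coordinates, whose origin is the TCP and whose axes are the flange's). Camera axes: x right, y down, z forward; pixel columns grow to the right and rows downward; lengths in m; the calibration is good to about 2 mm. A picture is of the moment at which its call begins: read the wrist's pose just before it. camera_info takes no time and is no camera call.
A pose or a line that the arm cannot do raises manip.Unreachable and nothing moves.
- manip.close_job(): hands the job in; it is judged then, once.
Readings, each from a call of its own:
- manip.current_clock(): time.
- manip.current_joint_positions(): joint angles.
- manip.current_joint_vel(): joint speeds.
- manip.current_joint_torque(): joint torques, N m.
- manip.current_position(): TCP position.
- manip.current_tcp_rot(): TCP orientation.
- manip.current_force(): force on the tool from outside, world axes, zero at the start.
- manip.current_torque(): the same for the moment, N m.
- manip.current_width(): finger opening in m.
- manip.current_finger_force(): force on a finger pad.
Only numpy, scipy, OpenCV 4.12 (cv2) and the standard library are available. Lean on these libraries where they do the work, as an engineer would, in place of code of your own. Each camera call takes 0.05 s, during which the arm holds its last target. There are 200 camera calls.

## Working session

There is one attempt and no reset: what is moved stays moved. The work goes in short steps, each a Python script; the robot and the scene stay as the last script left them, time stands still between calls to the robot, and variables do not carry over. Pictures are saved under pics/ and viewed, at most 10 in all, crops included, and the job is handed in when it is done.

```bash
mkdir -p pics
python3 - <<'E'
from bench import manip as m
import cv2,numpy as np
np.set_printoptions(precision=4,suppress=True)
for n in ["scene","side"]:
    cv2.imwrite(f"pics/{n}0.png",m.camera(n)[:,:,::-1]); i=m.camera_info(n); print(n,i["fx"],i["fy"],i["cx"],i["cy"]);print(i["cam_to_world"])
print(m.camera_info("wrist"), m.current_tcp_rot(), m.current_clock())
E
```

```text
scene 558.4615692635592 558.4615692635592 314.3746108271064 235.68641515339075
[[-0.8871  0.2773 -0.3691  1.0136]
 [ 0.4616  0.5473 -0.6982  0.8868]
 [ 0.0084 -0.7897 -0.6134  0.9061]
 [ 0.      0.      0.      1.    ]]
side 605.772285762106 605.772285762106 313.8947895502023 241.82671071123298
[[ 0.9759 -0.1481  0.1604  0.2891]
 [-0.2177 -0.7125  0.667  -1.063 ]
 [ 0.0155 -0.6858 -0.7276  1.2299]
 [ 0.      0.      0.      1.    ]]
{'fx': 400.86831011318014, 'fy': 400.86831011318014, 'cx': 319.1894161726425, 'cy': 244.44906620977957, 'mount': array([[-0.0014, -0.9558, -0.2939,  0.0744],
       [ 1.    , -0.0014, -0.0001, -0.0004],
       [-0.0003, -0.2939,  0.9558, -0.1439],
       [ 0.    ,  0.    ,  0.    ,  1.    ]])} [-0.0001  0.1572  0.9876 -0.0007] 0.1
```

View pics/scene0.png

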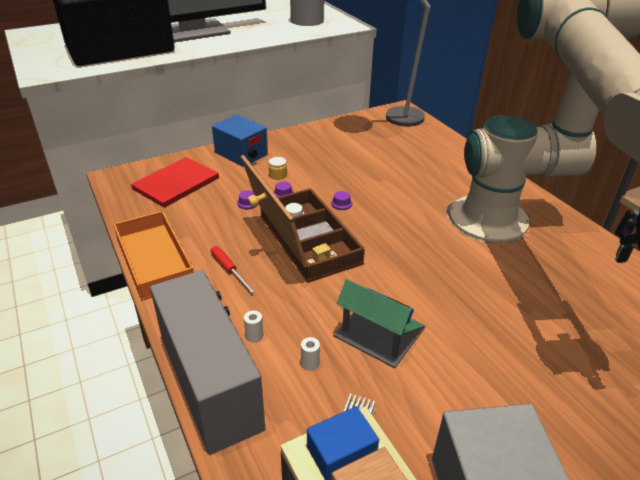

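View pics/side0.png

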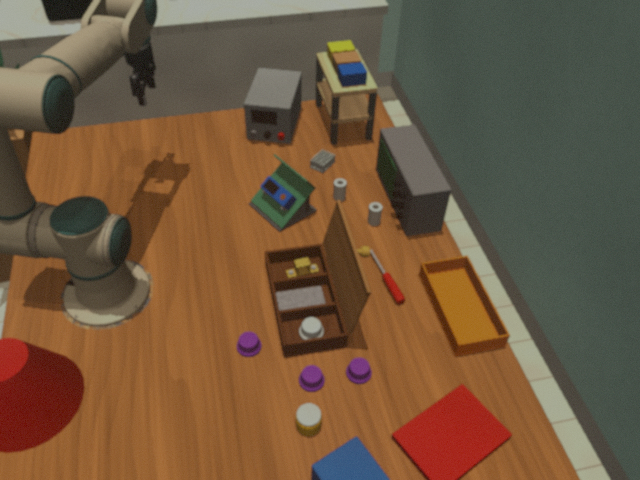

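Side view: the housing is on the green rest at (278,193). Look-alikes are the blue block on the shelf (350,72) and the blue box (350,465), neither of which is on a rest. The middle bay, felt only at (300,297), is empty. The clamp is in the left bay (302,268) and the chrome knob in the right bay (311,327). The purple knobs at (249,344), (312,378) and (359,370) are not part of the job.

```bash
cat > h.py <<'E'
import cv2,numpy as np
from bench import manip as m
from scipy.spatial.transform import Rotation as R
np.set_printoptions(precision=4,suppress=True)
def rot(q): return R.from_quat(np.r_[q[1:],q[0]])
def quat(r):
    q=r.as_quat(); return [q[3],q[0],q[1],q[2]]
def wristT():
    T=np.eye(4);T[:3,:3]=rot(m.current_tcp_rot()).as_matrix();T[:3,3]=m.current_position()
    return T@m.camera_info("wrist")["mount"]
def ray(n,uv,T=None):
    i=m.camera_info(n); T=i["cam_to_world"] if T is None else T
    d=T[:3,:3]@[(uv[0]-i["cx"])/i["fx"],(uv[1]-i["cy"])/i["fy"],1]
    return T[:3,3],d/np.linalg.norm(d)
def onz(n,uv,z,T=None):
    o,d=ray(n,uv,T); return o+d*(z-o[2])/d[2]
def proj(n,P,T=None):
    i=m.camera_info(n); T=i["cam_to_world"] if T is None else T
    p=T[:3,:3].T@(np.asarray(P)-T[:3,3]); return np.array([i["fx"]*p[0]/p[2]+i["cx"],i["fy"]*p[1]/p[2]+i["cy"]])
def down(yaw): # tool z down, tool x at angle yaw in world
    return R.from_euler('z',yaw)*R.from_euler('x',np.pi)
E
python3 - <<'E'
from h import *
im=cv2.imread("pics/side0.png")
c=im[150:360,240:380]; 
a=cv2.resize(im[150:235,240:320],None,fx=7,fy=7,interpolation=cv2.INTER_CUBIC)
b=cv2.resize(im[195:360,255:375],None,fx=4,fy=3.6,interpolation=cv2.INTER_CUBIC)[:595]
cv2.imwrite("pics/s_crop.png",a)
print(onz("side",(278,193),.07), onz("side",(300,297),.008))
for p in [(267,249),(285,353),(346,344)]: print(p,onz("side",p,.052))
print(rot(m.current_tcp_rot()).as_matrix())
E
```

```text
[0.4864 0.2073 0.07  ] [ 0.4816 -0.1245  0.008 ]
(267, 249) [0.4219 0.0166 0.052 ]
(285, 353) [ 0.4086 -0.3092  0.052 ]
(346, 344) [ 0.5508 -0.3146  0.052 ]
[[-0.9505  0.3106 -0.0005]
 [ 0.3106  0.9505 -0.0013]
 [ 0.0001 -0.0014 -1.    ]]
```

View pics/s_crop.png

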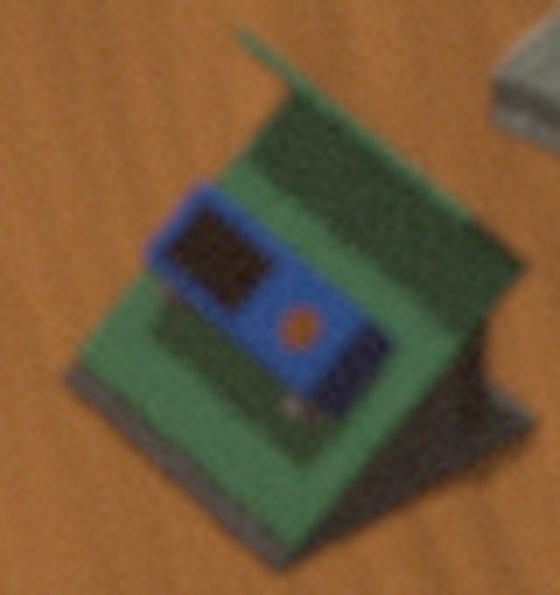

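The crop confirms the choice: a blue block with a dark lens, held by pins on the green sloping rest with the fence uphill of it. I'll look closer with the wrist camera over the rest and the box.

Run:
```python
from h import *
a=onz("side",(250,202.9),0);b=onz("side",(280,230.7),0);d=a-b;print(a,b,np.linalg.norm(d),np.degrees(np.arctan2(d[1],d[0]))-90)
import json
def shot(P,yaw,name):
    m.movep(P,quat(down(yaw))); m.sleep(.2)
    T=wristT(); cv2.imwrite(f"pics/{name}.png",m.camera("wrist")[:,:,::-1]); np.save(name+".npy",T); print(m.current_clock(),T[:3,3],m.current_joint_positions())
shot([.46,.24,.27],np.radians(125),"w_rest")
shot([.48,-.12,.30],np.radians(178),"w_box")
```

```text
[0.4093 0.2577 0.    ] [0.4755 0.1264 0.    ] 0.1470934937159588 26.747176547536682
1.8167 [0.4169 0.3016 0.4138] [ 0.411   0.0287  1.3486  0.0001  1.7643 -0.2012]
3.5333 [ 0.4056 -0.1174  0.4438] [-0.3186 -0.0387  1.3566  0.0001  1.8237 -1.8552]
```

View pics/w_rest.png

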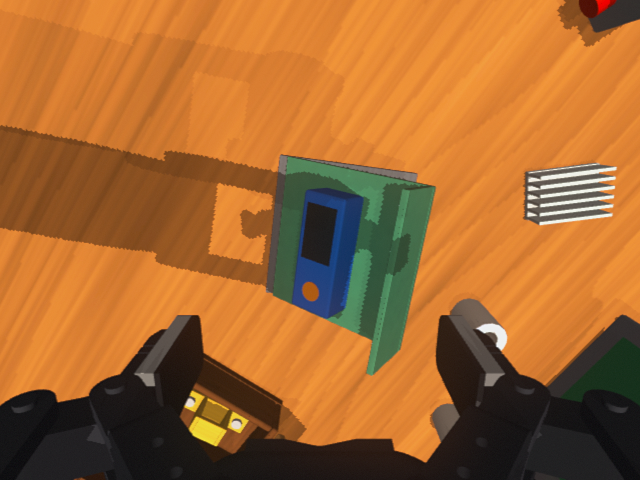

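View pics/w_box.png

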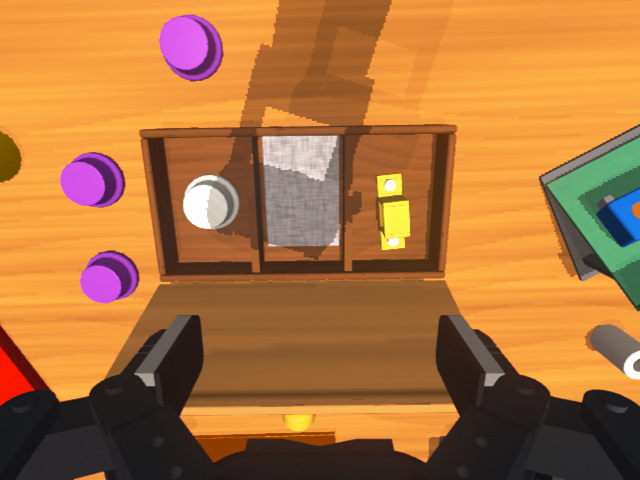

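w_rest: the housing face runs from about (310,190) to (293,302), and the slope's lower edge from (282,157) to (270,293). w_box: the front rim corners are near (141,130) and (456,126), the hinge-side corners near (162,280) and (444,277). The middle bay (300,190) is empty. Next I'll extract the corners numerically.

Run:
```python
from h import *
im=cv2.imread("pics/w_rest.png");T=np.load("w_rest.npy")
hsv=cv2.cvtColor(im,cv2.COLOR_BGR2HSV)
c=im[140:380,250:450]
cv2.imwrite("pics/rc.png",cv2.resize(c[40:190,10:130],None,fx=4,fy=4,interpolation=cv2.INTER_NEAREST))
for p in [(300,200),(345,210),(297,300),(335,290)]: print(p,im[p[1],p[0]],hsv[p[1],p[0]])
# rest from lower edge
a=onz("wrist",(282,157),.012,T);b=onz("wrist",(270,293),.012,T);d=a-b
print(a,b,np.linalg.norm(d),np.degrees(np.arctan2(d[1],d[0]))-90)
g=cv2.inRange(hsv,(60,60,30),(90,255,255));
cs,_=cv2.findContours(g[:,200:450].copy(),0,2);cc=max(cs,key=cv2.contourArea)+[200,0];print(cv2.approxPolyDP(cc,4,True)[:,0].tolist())
bl=cv2.inRange(hsv,(100,150,30),(125,255,255))[:,250:400]
cs,_=cv2.findContours(bl,0,2);cc=max(cs,key=cv2.contourArea)+[250,0];print(cv2.approxPolyDP(cc,2.5,True)[:,0].tolist())
Tb=np.load("w_box.npy")
for p in [(141,130),(456,126),(444,277),(162,280)]: print(p,onz("wrist",p,.052,Tb))
```

```text
(300, 200) [59 85 56] [63 87 85]
(345, 210) [108  59  28] [108 189 108]
(297, 300) [125  66  47] [113 159 125]
(335, 290) [101  53  30] [110 179 101]
[0.4063 0.2532 0.012 ] [0.4756 0.1245 0.012 ] 0.14621160076457235 28.322938683315215
[[288, 157], [286, 174], [308, 171], [321, 176], [310, 182], [302, 179], [292, 193], [284, 193], [275, 275], [292, 293], [289, 301], [305, 190], [330, 187], [364, 198], [346, 307], [328, 319], [373, 340], [367, 370], [371, 374], [399, 347], [433, 187], [430, 197], [425, 188], [402, 189], [399, 198], [383, 188], [387, 183], [420, 184]]
[[308, 190], [293, 302], [327, 317], [331, 307], [336, 311], [345, 306], [362, 198], [344, 199]]
(141, 130) [ 0.4076 -0.2849  0.052 ]
(456, 126) [0.4145 0.0108 0.052 ]
(444, 277) [0.5664 0.0081 0.052 ]
(162, 280) [ 0.5592 -0.2879  0.052 ]
```

View pics/rc.png

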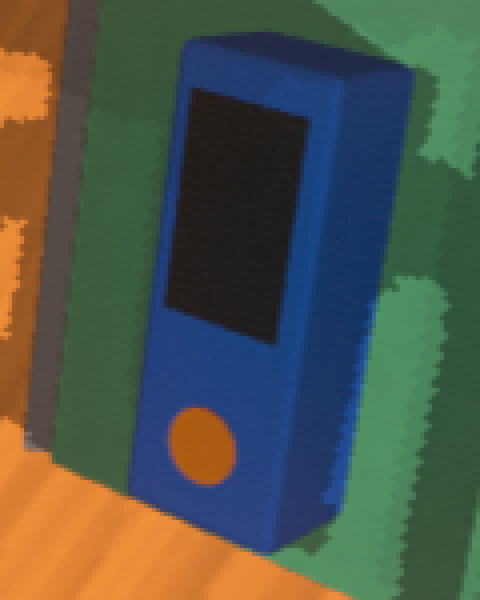

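Run:
```python
from h import *
from scipy.optimize import least_squares
T=np.load("w_rest.npy")
# face corners: (x,y): TL=-x,+y ; TR=+x,+y ; BR=+x,-y ; BL=-x,-y
loc=np.array([[-.021,.055,.034],[.021,.055,.034],[.021,-.055,.034],[-.021,-.055,.034]])
W=[(307,190.5),(345.5,200),(327.5,318),(292.5,303)]
S=[(261.4,186.4),(269.3,176.4),(293.6,195.7),(284.3,206.4)]
def Rh(psi): return R.from_euler('z',psi)*R.from_euler('y',-np.radians(35))
def f(p,ws=.5):
    P=Rh(p[3]).apply(loc)+p[:3]
    return np.r_[np.ravel([proj("wrist",q,T)-w for q,w in zip(P,W)]),ws*np.ravel([proj("side",q)-s for q,s in zip(P,S)])]
for ws in [0,.7]:
    s=least_squares(f,[.47,.2,.06,.5],args=(ws,)); print(s.x,np.degrees(s.x[3]),s.fun.round(1))
# rest estimate: lower edge mid -> centre, plane height at housing
p=s.x;psi=p[3];low=np.array([.441,.189]);d=(p[:2]-low)@[np.cos(psi),np.sin(psi)];t=(p[:2]-low)@[-np.sin(psi),np.cos(psi)]
print("up-slope dist",d,"lateral",t,"plane z",.012+d*np.tan(np.radians(35)))
```

```text
[0.4991 0.2149 0.0429 0.4791] 27.448082013899175 [-0.9 -0.1  0.6  0.5  0.4  0.2 -0.2 -0.7 -0.   0.   0.   0.  -0.   0.
 -0.   0. ]
[0.4985 0.216  0.0468 0.4798] 27.488225752719583 [-0.9 -0.7  1.1 -0.   0.7  1.  -0.3 -0.  -1.   1.  -0.1  0.1 -0.4  0.6
 -0.6  1.3]
up-slope dist 0.06345935876116476 lateral -0.0025915688248683566 plane z 0.05643472137452195
```

```bash
cat >> h.py <<'E'
def Rh(psi): return R.from_euler('z',psi)*R.from_euler('y',-np.radians(35))
def grasp_rot(psi): # tool z=-housing z, tool x=+housing y, tool y=+housing x
    M=Rh(psi).as_matrix(); return R.from_matrix(np.c_[M[:,1],M[:,0],-M[:,2]])
E
python3 - <<'E'
from h import *
psi=.4795; P=np.array([.4985,.2155,.047]); n=Rh(psi).apply([0,0,1])
q=quat(grasp_rot(psi)); t=P+n*.15-.02*Rh(psi).apply([0,1,0])
print(t,m.ik(t,q),m.ik(P+n*.02,q))
m.movep([.46,.16,.27],quat(down(np.radians(125))))
m.movep(t,q); m.sleep(.2)
T=wristT();np.save("w_pre.npy",T);im=m.camera("wrist")[:,:,::-1];cv2.imwrite("pics/w_pre.png",im);print(m.current_clock(),m.current_position())
E
```

```text
[0.4314 0.1581 0.1699] [ 0.1597 -0.6008  2.1549  0.2144  1.0113 -0.3799] [ 0.2754 -0.1882  2.0861  0.1929  0.6517 -0.322 ]
5.8833 [0.4322 0.1583 0.171 ]
```

View pics/w_pre.png

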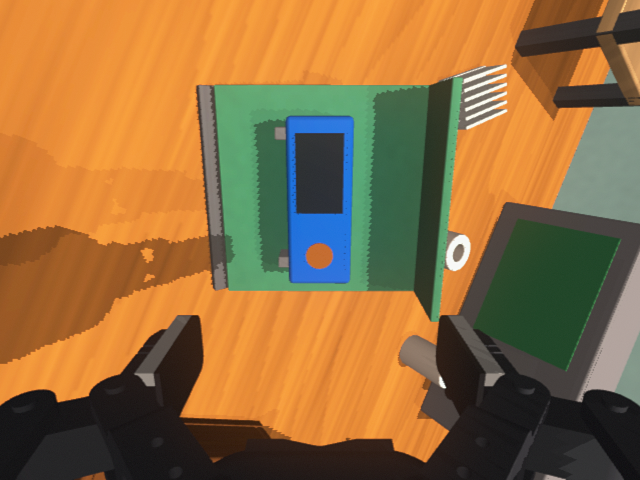

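The pins at (280,133) and (283,261) and the housing face (288,117)–(350,282) are clear. Next is a joint fit, then the grasp.

Run:
```python
from h import *
from scipy.optimize import least_squares
T=np.load("w_rest.npy");T2=np.load("w_pre.npy")
im=cv2.imread("pics/w_pre.png");hsv=cv2.cvtColor(im,cv2.COLOR_BGR2HSV)
bl=cv2.inRange(hsv,(100,150,30),(125,255,255))[90:300,270:370]
cs,_=cv2.findContours(bl,0,2);cc=max(cs,key=cv2.contourArea)+[270,90];print(cv2.approxPolyDP(cc,3,True)[:,0].tolist())
loc=np.array([[-.021,.055,.034],[.021,.055,.034],[.021,-.055,.034],[-.021,-.055,.034]])
W=[(307,190.5),(345.5,200),(327.5,318),(292.5,303)]
V=[(287.5,116),(353.5,117),(350.5,282.5),(289,282)]
S=[(261.4,186.4),(269.3,176.4),(293.6,195.7),(284.3,206.4)]
def f(p,a,b,c):
    P=Rh(p[3]).apply(loc)+p[:3]
    return np.r_[a*np.ravel([proj("wrist",q,T)-w for q,w in zip(P,W)]),b*np.ravel([proj("wrist",q,T2)-w for q,w in zip(P,V)]),c*np.ravel([proj("side",q)-s for q,s in zip(P,S)])]
for w in [(0,1,0),(1,1,0),(1,1,.7)]:
    s=least_squares(f,[.5,.21,.05,.48],args=w); print(s.x,np.degrees(s.x[3]),s.fun.round(1))
a=onz("wrist",(213.5,86),.012,T2);b=onz("wrist",(228,290),.012,T2);print(a,b,np.linalg.norm(a-b))
p=s.x;psi=p[3];low=((a+b)/2)[:2];d=(p[:2]-low)@[np.cos(psi),np.sin(psi)];t=(p[:2]-low)@[-np.sin(psi),np.cos(psi)]
print(d,t,"plane z",.012+d*np.tan(np.radians(35)), np.degrees(np.arctan2(*(a-b)[[1,0]]))-90)
```

```text
[[289, 116], [286, 165], [290, 280], [347, 282], [353, 120], [349, 116]]
[0.4999 0.2178 0.0493 0.472 ] 27.042790747355447 [ 0.  -0.   0.  -0.   0.   0.   0.   0.  -0.9  0.4  1.1 -0.2 -0.8 -0.2
  0.5 -0.  -0.   0.   0.  -0.  -0.  -0.  -0.   0. ]
[0.4982 0.2174 0.0511 0.4761] 27.278703673846135 [-0.2 -1.5  2.3 -0.6  1.2  2.  -0.3  0.5 -2.1 -0.   0.6 -0.9 -0.8  0.6
 -0.   1.  -0.  -0.  -0.  -0.  -0.  -0.  -0.   0. ]
[0.4983 0.2173 0.0509 0.4762] 27.284941892315775 [-0.1 -1.4  2.5 -0.5  1.4  1.9 -0.1  0.5 -2.1  0.1  0.5 -0.7 -0.9  0.6
 -0.   1.  -1.2 -0.  -0.2 -0.9 -0.6 -0.4 -0.8  0.3]
[0.4109 0.2562 0.012 ] [0.4792 0.1241 0.012 ] 0.14868628286162194
0.05983894138120775 -0.00024562250919236625 plane z 0.053899677833610604 27.345141229790755
```

Run:
```python
from h import *
psi=.4766; P=np.array([.4978,.2170,.0525]); n=Rh(psi).apply([0,0,1])
q=quat(grasp_rot(psi))
m.move_straight(P+n*.09,q,speed=.2)
m.move_straight(P+n*.021,q,speed=.08)
print("F0",m.current_force(),m.current_position()-(P+n*.021))
m.gripper_close(squeeze=27)
print("w",m.current_width(),m.current_finger_force(),m.current_force(),m.current_clock())
m.move_straight(P+n*.035,q,speed=.04)
m.move_straight(P+n*.12,q,speed=.15)
print("w",m.current_width(),m.current_finger_force(),m.current_force(),m.current_clock())
T=wristT();np.save("w_held.npy",T);cv2.imwrite("pics/w_held.png",m.camera("wrist")[:,:,::-1])
```

```text
F0 [-1.2713  0.1856  0.0848] [ 0.0002 -0.0001  0.0006]
w 0.04094179351597357 27.050969302654266 [-6.2258 -1.751   4.6406] 7.825
w 0.04106986950304886 27.550193667411804 [-0.3698  0.6833 -1.8555] 9.0417
```

View pics/w_held.png

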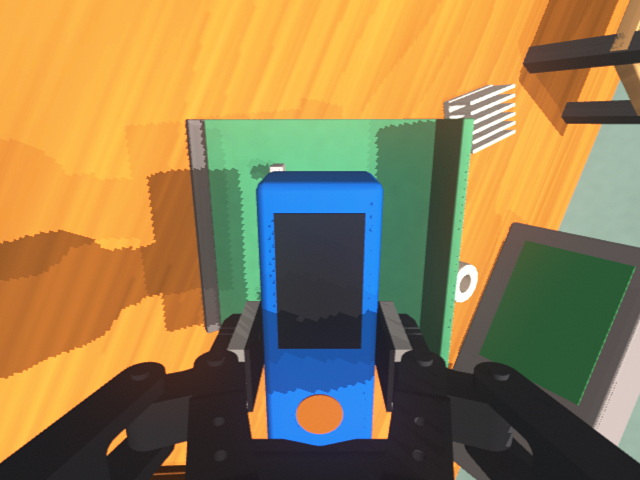

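Held squarely, face level between the pads. Now carry it to the middle bay and lower it with force feedback.

Run:
```python
from h import *
Tb=np.load("w_box.npy"); print(onz("wrist",(261,200),.045,Tb),onz("wrist",(344,200),.045,Tb))
yaw=np.radians(180-1.35); q=quat(down(yaw)); C=np.array([.4869,-.1385,0])
m.move_straight([.44,.14,.24],speed=.25)
m.movep([C[0],C[1],.20],q)
m.move_straight([C[0],C[1],.08],q,speed=.15)
m.sleep(.2); f0=np.array(m.current_force()); print(f0,m.current_clock(),m.current_width())
m.move_straight([C[0],C[1],.042],q,speed=.06); print(np.array(m.current_force())-f0)
z=.042
while z>.024:
    z-=.0015; m.move_straight([C[0],C[1],z],q,speed=.03)
    f=np.array(m.current_force())-f0
    if f[2]>4 : break
print(z,f,m.current_position(),m.current_torque(),m.current_width(),m.current_clock())
cv2.imwrite("pics/place.png",m.camera("wrist")[:,:,::-1])
```

```text
[ 0.4793 -0.1784  0.045 ] [ 0.4823 -0.0949  0.045 ]
[ 1.0164 -0.3298 -1.4386] 12.125 0.04099005313173413
[-1.2955  0.4725 -0.456 ]
0.02699999999999999 [-4.8306  1.5196  7.6472] [ 0.4871 -0.1386  0.028 ] [ 0.2469  0.5945 -0.0249] 0.04139226384703986 15.4083
```

View pics/place.png

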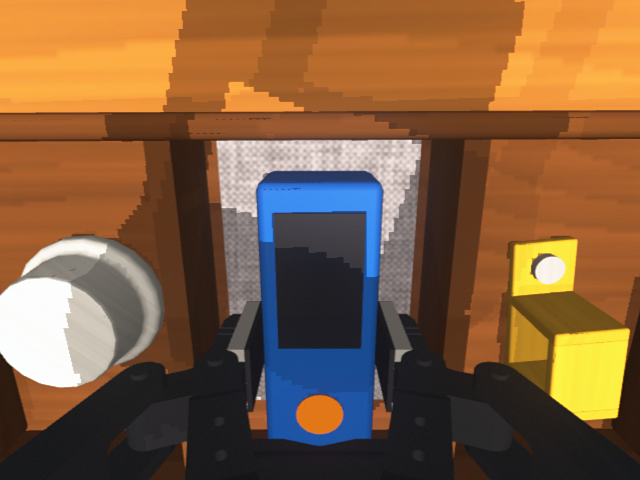

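The housing is centred on the felt and touching the floor (7.6 N). Releasing, then rising slowly.

Run:
```python
from h import *
p=np.array(m.current_position())
m.gripper_open(); print(m.current_width(),m.current_finger_force(),m.current_force(),m.current_clock())
for dz in (.004,.008,.012,.016,.022):
    m.move_straight([.4869,-.1385,.027+dz],speed=.04); print(dz,m.current_width(),m.current_force())
m.move_straight([.4869,-.1385,.20],speed=.2)
T=wristT();np.save("w_done.npy",T)
im=m.camera("wrist")[:,:,::-1];cv2.imwrite("pics/w_done.png",im);print(m.current_clock())
s=m.camera("side")[:,:,::-1];cv2.imwrite("pics/side1.png",s)
both=np.hstack([cv2.resize(im,(400,300)),cv2.resize(s[190:370,250:490],(400,300))]);cv2.imwrite("pics/both.png",both)
```

```text
0.06394837827155052 28.694604432675987 [ 2.666  -4.3015 -4.8046] 15.7917
0.004 0.0664164382144858 [ 0.6946 -5.9207 -9.4398]
0.008 0.08496630882089676 [ 0.9045  0.6252 -0.4161]
0.012 0.08552381999255944 [0.7655 0.4173 0.2952]
0.016 0.08538978031690313 [-0.7601  0.5135  0.5772]
0.022 0.08530112858711676 [ 1.369  -0.6894  0.0974]
18.05
```

View pics/both.png

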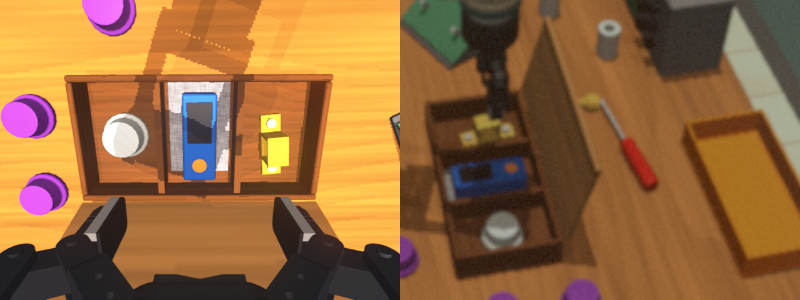

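Housing flat, lens up, in the middle bay, and the knob and clamp are undisturbed. Next: the lid angle and a reachability check for the push.

Run:
```python
from h import *
from scipy.optimize import brentq
Tb=np.load("w_box.npy")
yb=np.radians(-1.35); ex=np.array([np.cos(yb),np.sin(yb),0]); ey=np.array([-np.sin(yb),np.cos(yb),0])
H=np.array([.4869,-.1385,.0525])+.0775*ex
def pt(th,r,h,y): return H+ex*(-r*np.cos(th)+h*np.sin(th))+np.array([0,0,r*np.sin(th)+h*np.cos(th)])+ey*y
for th in (1.65,1.7,1.75,1.8,1.85): print(th,"front edge",proj("wrist",pt(th,.155,0,0),Tb),proj("wrist",pt(th,.155,.009,0),Tb),"side knob tip",proj("side",pt(th,.125,.04,0)),"side corners",proj("side",pt(th,.155,.0,.15)),proj("side",pt(th,.155,.0,-.15)),"scene knob",proj("scene",pt(th,.125,.04,0)))
for a in (0,10,20,30,40):
    r=np.radians(a); q=quat(R.from_rotvec(ey*r)*down(np.radians(180-1.35)))
    print(a,[m.ik(pt(th,.14,h,-.045),q) is not None for th,h in ((1.85,.03),(1.85,.009),(1.5,.009),(1.2,.009),(.8,.009),(.4,.009),(0,.009))])
```

```text
1.65 front edge [294.1496 381.3719] [294.5968 391.7227] side knob tip [356.1732 250.051 ] side corners [327.8454 199.3341] [357.1081 292.4711] scene knob [260.6534 195.1769]
1.7 front edge [294.5506 390.1   ] [295.0226 399.761 ] side knob tip [358.5562 250.4654] side corners [330.8614 199.1977] [360.5504 292.1924] scene knob [258.3315 196.722 ]
1.75 front edge [294.9722 398.2215] [295.4652 407.1586] side knob tip [360.8643 250.9702] side corners [333.8449 199.1776] [363.9478 292.0291] scene knob [256.0704 198.3588]
1.8 front edge [295.411  405.7084] [295.9212 413.8966] side knob tip [363.091  251.5635] side corners [336.7871 199.2736] [367.2901 291.981 ] scene knob [253.8767 200.0826]
1.85 front edge [295.8637 412.5406] [296.3874 419.9637] side knob tip [365.2307 252.243 ] side corners [339.6793 199.4847] [370.5671 292.0478] scene knob [251.7573 201.888 ]
0 [True, True, True, True, True, True, True]
10 [True, True, True, True, True, True, True]
20 [True, True, True, True, True, True, True]
30 [True, True, True, True, True, True, True]
40 [False, True, True, True, True, True, True]
```

Lid is at about 1.77 rad. I'll push it from behind with shut fingers, 60 mm off to the side of its knob, following the arc.

Run:
```python
from h import *
yb=np.radians(-1.35); ex=np.array([np.cos(yb),np.sin(yb),0]); ey=np.array([-np.sin(yb),np.cos(yb),0])
H=np.array([.4869,-.1385,.0525])+.0775*ex
def pt(th,r,h,y=-.06): return H+ex*(-r*np.cos(th)+h*np.sin(th))+np.array([0,0,r*np.sin(th)+h*np.cos(th)])+ey*y
def q(a): return quat(R.from_rotvec(ey*a)*down(np.radians(180-1.35)))
def ang(th): return np.radians(30)*np.clip(th/1.5,0,1)
pre=pt(1.85,.135,.055)
m.move_straight([.4869,-.1385,.30],speed=.3)
m.gripper_close(squeeze=20)
m.movep([pre[0],pre[1],.32],q(0)); m.sleep(.1)
m.move_straight(pre,q(ang(1.85)),speed=.2)
f0=np.array(m.current_force());print(m.current_clock(),m.current_width(),f0)
th=1.9
while th>.06:
    th-=.07; a=ang(th); h=.0095+.011*abs(np.sin(th-a))
    m.move_straight(pt(th,.135,h),q(a),speed=.07)
    f=np.array(m.current_force())-f0
    print(round(th,2),f.round(1),end=" ")
    if np.linalg.norm(f)>25: print("STOP");break
print(m.current_clock(),m.current_position())
```

```text
21.1167 -8.35358620510686e-05 [-0.1982  0.1203  0.1593]
1.83 [ 0.4  1.  -0.4] 1.76 [-0.1 -0.4 -0.4] 1.69 [ 0.8 -0.7  0.2] 1.62 [ 0.7 -0.6 -0.5] 1.55 [ 0.8 -0.6 -0.2] 1.48 [ 0.1 -0.5  0. ] 1.41 [ 0.4 -1.2 -0.2] 1.34 [ 1.8  0.1 -0.6] 1.27 [ 0.6 -0.3  0.3] 1.2 [ 0.3 -0.4  0.2] 1.13 [ 0.3 -0.3  0.5] 1.06 [ 0.1  0.1 -0.4] 0.99 [-0.4  0.5  0.4] 0.92 [ 0.2  0.6 -0.5] 0.85 [0.8 0.1 0.9] 0.78 [-0.2 -1.1  0.2] 0.71 [ 0.2 -0.1 -0.1] 0.64 [ 1.2  1.  -0.4] 0.57 [ 0.  -0.   0.9] 0.5 [ 0.1 -0.5 -0.3] 0.43 [0.9 0.7 0.3] 0.36 [ 0.6 -0.2 -1.1] 0.29 [-0.   0.1 -0.4] 0.22 [-0.2 -1.1  0.2] 0.15 [-0.3  0.3 -0.4] 0.08 [-0.5  0.5  0.7] 0.01 [ 0.3 -0.5  0.2] 29.3833 [ 0.428  -0.1971  0.0636]
```

The picture budget is spent, so I'll check the lid state numerically: whether the housing's blue is still visible, and where the brass knob is.

Run:
```python
from h import *
yb=np.radians(-1.35); ex=np.array([np.cos(yb),np.sin(yb),0])
H=np.array([.4869,-.1385,.0525])+.0775*ex
def pt(th,r,h,y=0): return H+ex*(-r*np.cos(th)+h*np.sin(th))+np.array([0,0,r*np.sin(th)+h*np.cos(th)])
im=m.camera("side")[:,:,::-1].copy(); cv2.imwrite("pics/side2.png",im)
def chk(im):
    hsv=cv2.cvtColor(im,cv2.COLOR_BGR2HSV)
    for nm,lo,hi in (("blue",(100,120,30),(125,255,255)),("yellow",(20,120,90),(33,255,255))):
        k=cv2.inRange(hsv,lo,hi);k[:230]=0;k[360:]=0;k[:,:255]=0;k[:,400:]=0
        n,_,st,c=cv2.connectedComponentsWithStats(k); print(nm,[(st[i,4],c[i].round(0)) for i in range(1,n) if st[i,4]>6])
chk(cv2.imread("pics/side1.png"));chk(im)
for th in (0,.1,.3,1,1.5,1.78): print(th,proj("side",pt(th,.125,.03)))
```

```text
blue [(np.int32(327), array([304., 295.])), (np.int32(7), array([293., 288.]))]
yellow [(np.int32(51), array([364., 250.])), (np.int32(168), array([304., 265.])), (np.int32(41), array([291., 273.]))]
blue []
yellow []
0 [284.0793 284.9681]
0.1 [285.4515 281.5307]
0.3 [289.7304 274.7016]
1 [318.0993 255.2911]
1.5 [344.5056 250.1335]
1.78 [358.2857 251.276 ]
```

The lid came down with the fingers: housing and clamp are hidden and the brass knob has left its open position. Now press it home gently.

Run:
```python
from h import *
p=np.array(m.current_position()); z=p[2]
m.sleep(.2); f0=np.array(m.current_force())
while z>.054:
    z-=.001; m.move_straight([p[0],p[1],z],speed=.02); m.sleep(.05)
    f=np.array(m.current_force()); print(round(z,4),round(m.current_position()[2],4),f.round(1))
    if f[2]>12: break
m.sleep(.2);print(m.current_clock(),m.current_force())
```

```text
0.0629 0.0629 [ 0.4  0.3 -0.8]
0.0619 0.0618 [-0.1  0.5  0.4]
0.0609 0.0615 [-2.9  0.3  5. ]
0.0599 0.0614 [-6.1  3.  12.5]
31.0333 [-5.8659  2.6608 12.3804]
```

A hard stop at z = 0.0615, which is exactly the shut lid's top face. Retreat and verify.

Run:
```python
from h import *
p=np.array(m.current_position())
m.move_straight([p[0],p[1],.10],speed=.05); m.move_straight([p[0]-.03,p[1],.30],speed=.2); m.sleep(.2)
yb=np.radians(-1.35); ex=np.array([np.cos(yb),np.sin(yb),0])
H=np.array([.4869,-.1385,.0525])+.0775*ex
def pt(th,r,h): return H+ex*(-r*np.cos(th)+h*np.sin(th))+np.array([0,0,r*np.sin(th)+h*np.cos(th)])
T=wristT()
for n,Tn in (("side",None),("wrist",T),("scene",None)):
    im=m.camera(n)[:,:,::-1].copy(); cv2.imwrite(f"pics/end_{n}.png",im)
    k=cv2.inRange(cv2.cvtColor(im,cv2.COLOR_BGR2HSV),(18,120,90),(33,255,255))
    N,_,st,c=cv2.connectedComponentsWithStats(k)
    for th in (0,.05,.1): print(n,th,proj(n,pt(th,.125,.036),Tn),end=" ")
    u=proj(n,pt(0,.125,.03),Tn); print([(st[i,4],c[i].round(1)) for i in range(1,N) if st[i,4]>6 and np.hypot(*(c[i]-u))<60])
print(m.current_clock(),m.current_force())
# bystanders: image change in side view outside robot
a=cv2.imread("pics/side0.png");b=cv2.imread("pics/end_side.png")
for nm,(x,y) in dict(spA=(340,189),spB=(375,213),screw=(390,283),tin=(309,418),heatsink=(322,160),rest=(300,180),purple1=(249,344),purple2=(312,378),purple3=(359,370)).items():
    print(nm,cv2.absdiff(a,b)[y-12:y+12,x-12:x+12].mean().round(1),end="; ")
```

```text
side 0 [284.0291 283.4026] side 0.05 [284.7742 281.6608] side 0.1 [285.6502 279.919 ] [(np.int32(106), array([284.3, 280. ]))]
wrist 0 [384.9176 250.9517] wrist 0.05 [385.8903 255.0489] wrist 0.1 [386.8566 259.5523] [(np.int32(822), array([385.2, 254.3]))]
scene 0 [325.9893 206.7315] scene 0.05 [325.3581 204.922 ] scene 0.1 [324.6142 203.1648] [(np.int32(95), array([325.6, 205.2]))]
33.4917 [0.0436 0.116  0.1501]
spA 2.7; spB 2.7; screw 3.1; tin 2.5; heatsink 2.7; rest 3.3; purple1 17.5; purple2 2.8; purple3 2.8;
```

Run:
```python
from h import *
for f in ("side0","end_side"):
    im=cv2.imread(f"pics/{f}.png");k=cv2.inRange(cv2.cvtColor(im,cv2.COLOR_BGR2HSV),(130,100,40),(160,255,255))
    N,_,st,c=cv2.connectedComponentsWithStats(k);print(f,[(st[i,4],c[i].round(1)) for i in range(1,N) if st[i,4]>20], im[335:355,238:262].mean((0,1)))
# lid front edge: gradient along the image track of the front top edge as angle varies, wrist view, left & right of the brass knob
yb=np.radians(-1.35); ex=np.array([np.cos(yb),np.sin(yb),0]);ey=np.array([-np.sin(yb),np.cos(yb),0])
H=np.array([.4869,-.1385,.0525])+.0775*ex
T=wristT(); 
for n,Tn in (("side",None),("wrist",T)):
    g=cv2.cvtColor(cv2.imread(f"pics/end_{n}.png"),cv2.COLOR_BGR2HSV)
    for y in (-.1,.05,.1):
        B=lambda th,h:proj(n,H+ey*y+ex*(-.155*np.cos(th)+h*np.sin(th))+np.array([0,0,.155*np.sin(th)+h*np.cos(th)]),Tn)
        u0,u1=B(0,.009),B(.1,.009); t=np.arange(-1,2.01,.25)
        print(n,y,u0.round(0),u1.round(0),[tuple(int(v) for v in g[int(round(w[1])),int(round(w[0]))]) for w in [u0+(u1-u0)*s for s in t] if 0<=w[0]<639.5 and 0<=w[1]<479.5])
```

```text
side0 [(np.int32(433), array([248.5, 343.9])), (np.int32(472), array([358.6, 370.5])), (np.int32(479), array([311.3, 378.4]))] [ 95.8312  54.0667 105.8646]
end_side [(np.int32(437), array([248.5, 343.9])), (np.int32(469), array([358.5, 370.5])), (np.int32(477), array([311.4, 378.4]))] [76.3125 43.1063 85.8375]
side -0.1 [279. 325.] [279. 321.] [(15, 164, 70), (14, 171, 64), (15, 250, 54), (13, 182, 63), (13, 192, 69), (13, 165, 74), (17, 166, 72), (16, 177, 72), (14, 168, 76), (13, 158, 76), (14, 177, 75), (15, 168, 76), (14, 164, 81)]
side 0.05 [269. 277.] [270. 273.] [(13, 159, 93), (14, 171, 91), (14, 182, 87), (13, 159, 90), (15, 167, 87), (15, 163, 94), (15, 159, 101), (15, 163, 117), (14, 160, 116), (16, 156, 116), (16, 158, 118), (15, 162, 120), (15, 149, 123)]
side 0.1 [266. 262.] [267. 258.] [(13, 163, 89), (14, 179, 87), (13, 174, 85), (15, 190, 86), (13, 173, 93), (15, 164, 98), (15, 165, 113), (15, 148, 119), (15, 152, 116), (16, 166, 114), (15, 157, 120), (15, 156, 121), (15, 163, 122)]
wrist -0.1 [279. 213.] [278. 218.] [(11, 179, 60), (10, 169, 59), (12, 192, 57), (12, 188, 68), (14, 171, 79), (14, 171, 100), (14, 175, 121), (14, 175, 111), (14, 169, 101), (14, 176, 94), (14, 175, 112), (15, 174, 123), (15, 175, 134)]
wrist 0.05 [433. 213.] [438. 218.] [(14, 192, 73), (13, 182, 73), (12, 185, 73), (13, 191, 76), (15, 177, 115), (14, 176, 188), (14, 176, 196), (15, 175, 169), (15, 180, 152), (14, 178, 156), (14, 176, 175), (15, 177, 215), (15, 176, 227)]
wrist 0.1 [485. 213.] [491. 218.] [(12, 184, 72), (13, 192, 69), (13, 193, 70), (13, 193, 82), (14, 179, 127), (15, 178, 193), (14, 175, 198), (14, 177, 183), (14, 176, 148), (15, 178, 158), (14, 178, 179), (15, 176, 219), (15, 173, 230)]
```

In the wrist view the lid's front edge sits where angle 0 predicts. The purple knobs haven't moved; the change there was only a shadow. Handing in.

```bash
python3 -c "
from bench import manip as m
print(m.close_job())"
```

```text
the job is handed in; nothing more can be done
None
```

The housing was set down flat, lens up, in the empty middle bay and released on the floor. The lid was then eased fully shut and the job handed in at about 33.5 s; the spacers, screwdriver, tin, heat sink and look-alike knobs hadn't moved.

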